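# Make up four duck-call kits with their matching barrels

## Task

Make up the four call kits: stand each bare barrel upright in the empty pocket of the tray that already holds the insert of its own colour, setting it down gently rather than dropping it. Leave the two finished calls (the taller ones with a brass band) standing where they are.

Things in the scene. Friction and masses are not known exactly. Their poses are not given: they have to be found in the camera images.
- barrel_green: bare yellow-green call barrel, a hollow turned tube standing upright on the bench, 82 mm tall, about 60 g; lower 32 mm is 34 mm in diameter, from 40 mm up it is a straight 31 mm cylinder with an open 20 mm bore at the top, no brass band. Round, so its yaw means nothing. Origin: centre of its underside; z up along its axis
- barrel_blue: bare blue call barrel, a hollow turned tube standing upright on the bench, 82 mm tall, about 60 g; lower 32 mm is 34 mm in diameter, from 40 mm up it is a straight 31 mm cylinder with an open 20 mm bore at the top, no brass band. Round, so its yaw means nothing. Origin: centre of its underside; z up along its axis
- barrel_orange: bare orange call barrel, a hollow turned tube standing upright on the bench, 82 mm tall, about 60 g; lower 32 mm is 34 mm in diameter, from 40 mm up it is a straight 31 mm cylinder with an open 20 mm bore at the top, no brass band. Round, so its yaw means nothing. Origin: centre of its underside; z up along its axis
- barrel_brown: bare dark brown (walnut) call barrel, a hollow turned tube standing upright on the bench, 82 mm tall, about 60 g; lower 32 mm is 34 mm in diameter, from 40 mm up it is a straight 31 mm cylinder with an open 20 mm bore at the top, no brass band. Round, so its yaw means nothing. Origin: centre of its underside; z up along its axis
- tray_green: fixed grey tray, 128 x 68 mm; walls 22 mm high, 3 mm thick. Two pockets: an empty one, 62 mm square inside, floor at z 4 mm, and one holding the yellow-green insert (lying, 58 mm long, top 31 mm above the bench), brass band, cork wedge, reed. Origin: under the empty pocket's centre, at bench height; x points to the insert's pocket, z up; the tray spans x -34 to 94 mm, y -34 to 34 mm
- tray_blue: fixed grey tray, 128 x 68 mm; walls 22 mm high, 3 mm thick. Two pockets: an empty one, 62 mm square inside, floor at z 4 mm, and one holding the blue insert (lying, 58 mm long, top 31 mm above the bench), brass band, cork wedge, reed. Origin: under the empty pocket's centre, at bench height; x points to the insert's pocket, z up; the tray spans x -34 to 94 mm, y -34 to 34 mm
- tray_orange: fixed grey tray, 128 x 68 mm; walls 22 mm high, 3 mm thick. Two pockets: an empty one, 62 mm square inside, floor at z 4 mm, and one holding the orange insert (lying, 58 mm long, top 31 mm above the bench), brass band, cork wedge, reed. Origin: under the empty pocket's centre, at bench height; x points to the insert's pocket, z up; the tray spans x -34 to 94 mm, y -34 to 34 mm
- tray_brown: fixed grey tray, 128 x 68 mm; walls 22 mm high, 3 mm thick. Two pockets: an empty one, 62 mm square inside, floor at z 4 mm, and one holding the dark brown (walnut) insert (lying, 58 mm long, top 31 mm above the bench), brass band, cork wedge, reed. Origin: under the empty pocket's centre, at bench height; x points to the insert's pocket, z up; the tray spans x -34 to 94 mm, y -34 to 34 mm
- call_blue: finished blue duck call, standing upright on the bench among the barrels, 107 mm tall, at most 37 mm in diameter, with a brass band at 71 to 83 mm height and the bell of its insert on top; not part of the job. Origin: centre of its underside; z up
- call_brown: finished dark brown (walnut) duck call, standing upright on the bench among the barrels, 107 mm tall, at most 37 mm in diameter, with a brass band at 71 to 83 mm height and the bell of its insert on top; not part of the job. Origin: centre of its underside; z up
Mind the look-alikes: they are no part of the job. Leave any pink look-alike of the tray_blue alone. There is more than one size of the barrel_orange; the one meant has the size given above.

How it is judged:
By the outcome, as a careful person would: the job done as asked, in the order asked, and still so for the second after the job is handed in, with the robot touching nothing.
It also fails if it takes over 102 s, if anything falls off the work surface, if the arm or the gripper's body presses on something with over 40 N, if the wrist force passes 120 N, or if a joint passes its speed limit or range.

## Robot

A 6-joint arm with a two-finger parallel gripper is mounted at the origin on the work surface. World frame = base frame: x ahead of the robot, y to its left, z up, the work surface at z = 0. Lengths are in m, angles in rad, forces in N, time in s.
With the tool pointing down it reaches from about 0.35 to 0.775 m from the base axis. Payload 5.5 kg.
Tool frame: the origin (TCP) lies between the finger pads; the fingertips stand env.nose_length ahead of it and the grasp point (between the pads) lies 8 mm behind it (env.nose_length is the distance from the TCP to the fingertips, in m); z points along the fingers, y is the direction in which the jaws open and shut (so a half turn about z gives the same grasp; the last joint's range is limited). The gripper opens to 85 mm and grips with 20 to 120 N. Pads are 22 mm wide; open, the fingers measure 114 mm over their backs; the gripper's body (76 mm by 85 mm) begins 54 mm behind the grasp point. The pads swing forward as they close: fully open they stand 13 mm farther back than shut.
Start: joints at [1.059, 0.313, 0.046, 1.304, 0, 1.431], TCP at [0.209, 0.536, 0.242] pointing down, gripper open.
Joint ranges: [-2.76, 2.76], [-0.86, 1.69], [-1.03, 1.26], [-2.2, 2.34], [-1.47, 1.5], [-3.14, 3.14]. Speed limits (rad/s): [2.57, 2.57, 3.14, 3.14, 3.14, 3.14].

## Interface

Orientations are given as a unit quaternion [w, x, y, z].
In Python, from workcell import env gives the robot as it stands. The module is installed in compiled form; this text tells all that it offers.
- The arm moves only by the shell command python3 -m creep 'ROWS' [FORCE]. ROWS is a JSON object of lists of equal length, an entry for each row: "hand": the finger opening in mm, from 0 to 85.4; "delta_pos": the shift along the tool's x, y, z scaled (see below), a list of three; "turn": the turn about the tool's z scaled (see below). In form: {"hand": [hand, ...], "delta_pos": [[dx, dy, dz], ...], "turn": [turn, ...]}. A call has exactly 5 rows; each row shifts and turns the commanded pose from where the row before left it, along the tool's axes as they then stand; what a row does not reach is not made up. The controller multiplies each number of a shift by 0.8 m and each number of a turn by 5 degrees. A row lasts 1/12 s, in which the tool goes at most 41.7 mm and 7.16 degrees, less where a joint would pass 70% of its speed; a pose out of reach is approached as far as the arm can. A call with a number of a shift or a turn outside -1 to 1 is refused whole. A call with a gripper value outside its range is refused whole. The fingers move at their own pace and stop on an object; FORCE is the grip in N (left out, the last holds). Time passes only in rows, so rows that do not move let the fingers close, or fill a call up. It gives the time, the measured TCP pose, the force and the opening at its end, in the units of the state.
- env.get_state(): the state, without advancing time (a new reading comes with each control period).
- env.read_camera(name): name is "side" or "top" or "wrist"; returns a dict with "pixels" (384x512x3 uint8, red, green, blue), "depth" (384x512 float32, m along the optical axis (not along the pixel's ray), 0 where there is no reading), "fx", "fy", "cx", "cy" (pixels), "D" ([k1, k2, p1, p2, k3] as OpenCV has them; the pictures are not rectified), "origin" and "orientation" of the camera in the world. Camera axes: x right, y down, z forward; pixel columns grow to the right and rows downward; lengths in m; the calibration is good to about 2 mm. A picture is of the moment at which its call begins.
- env.hand_in(): hands the job in, once; it reports no verdict.
Trained networks look in the newest picture that a camera, given by its name, has taken for a name from the list of things; names that differ only in an ending like _2 or _b are one class to them, and where a whole thing is asked for, a point or a joint stands for the part that bears it (a point fixed in the world has none). Each returns a list of dicts, best first, with "score" (0 to 1); they miss things now and then, are a little off and sometimes report something else, mostly with a low value. They report only what shows in the picture. A call takes as long as a camera call. They do not tell look-alikes from the thing itself.
- env.find_in(camera, target): "location" ([row, column] in pixels, amid what is visible of it).
- env.pinpoint(camera, target): "location" ([row, column] in pixels: a listed point, or the origin of a listed thing).
The state is a dict: "clock": time; "joint_pos": joint angles; "qvel": joint speeds; "tau": joint torques, N m; "tcp_pos": TCP position; "orientation": TCP orientation; "wrist_force": force on the tool from outside, world axes, zero at the start; "ft_torque": the same for the moment, N m; "finger_gap": finger opening in m.
Only numpy, scipy, OpenCV 4.12 (cv2) and the standard library are available. Lean on these libraries where they do the work, as an engineer would, in place of code of your own. Each camera call takes 0.05 s, during which the arm holds its last target.

## Working session

There is one attempt and no reset: what is moved stays moved. The work goes in short steps, Python scripts to look and compute and a shell command to move; the robot and the scene stay as the last step left them, time stands still between calls to the robot, and variables do not carry over. Pictures are saved under pics/ and viewed, and the job is handed in when it is done.

```bash
ls; mkdir -p pics
cat > h.py <<'E'
import numpy as np, cv2
from workcell import env
from scipy.spatial.transform import Rotation as R
def rot(q): return R.from_quat([q[1],q[2],q[3],q[0]]).as_matrix()
def cam(name,save=None):
    c=env.read_camera(name)
    if save: cv2.imwrite('pics/'+save,cv2.cvtColor(c['pixels'],cv2.COLOR_RGB2BGR))
    return c
def ray(c,row,col):
    K=np.array([[c['fx'],0,c['cx']],[0,c['fy'],c['cy']],[0,0,1]])
    u=cv2.undistortPoints(np.array([[[col,row]]],float),K,np.array(c['D'],float))[0,0]
    return np.array([u[0],u[1],1.])
def at_depth(c,row,col):
    r,cc=int(round(row)),int(round(col))
    p=c['depth'][max(r-1,0):r+2,max(cc-1,0):cc+2]; p=p[p>0]
    if len(p)==0: return None
    return np.array(c['origin'])+rot(c['orientation'])@(ray(c,row,col)*np.median(p))
def at_z(c,row,col,z):
    d=rot(c['orientation'])@ray(c,row,col); o=np.array(c['origin'])
    return o+d*(z-o[2])/d[2]
def cloud(c):
    h,w=c['depth'].shape
    K=np.array([[c['fx'],0,c['cx']],[0,c['fy'],c['cy']],[0,0,1]])
    vv,uu=np.mgrid[0:h,0:w]
    u=cv2.undistortPoints(np.stack([uu,vv],-1).reshape(-1,1,2).astype(float),K,np.array(c['D'],float))[:,0]
    d=c['depth'].reshape(-1)
    P=np.c_[u*d[:,None],d]@rot(c['orientation']).T+np.array(c['origin'])
    P[d<=0]=np.nan
    return P.reshape(h,w,3)
E
python3 - <<'E'
from h import *
s=env.get_state(); print({k:np.round(v,3).tolist() for k,v in s.items()}, env.nose_length)
for n in ['top','side','wrist']:
    c=cam(n,n+'0.png'); print(n,np.round(c['origin'],3),np.round(c['orientation'],3),c['fx'])
E
```

```text
pics
{'clock': 0.0, 'joint_pos': [1.059, 0.314, 0.045, 1.304, 0.0, 1.431], 'qvel': [0.001, 0.001, -0.0, -0.0, -0.001, -0.0], 'tau': [-0.0, -48.062, 29.854, 0.019, -0.0, 0.0], 'tcp_pos': [0.209, 0.535, 0.241], 'orientation': [-0.0, 0.185, 0.983, -0.001], 'wrist_force': [0.087, 0.559, -0.457], 'ft_torque': [0.033, 0.014, -0.013], 'finger_gap': 0.086} 0.011
top [ 0.283 -0.011  1.081] [ 0.047 -0.7    0.712 -0.026] 393.05639471458426
side [ 0.303 -0.849  0.629] [-0.47   0.882 -0.035  0.023] 354.8510520876491
wrist [0.13  0.566 0.374] [0.138 0.814 0.557 0.092] 265.8738210952222
```

View pics/top0.png

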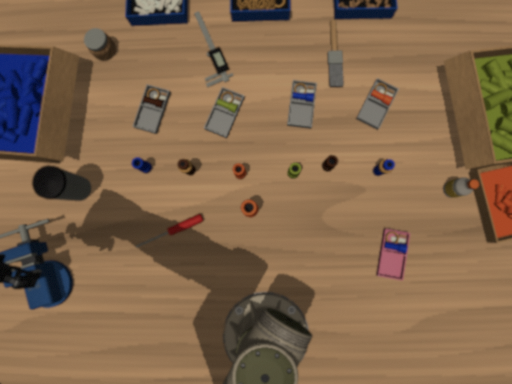

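View pics/side0.png

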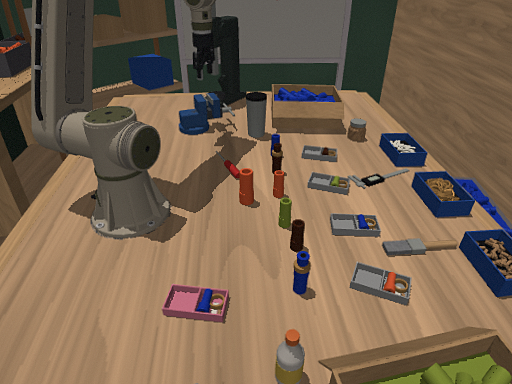

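View pics/wrist0.png

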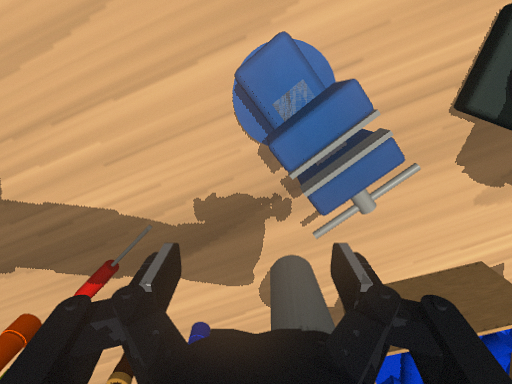

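Run:
```python
from h import *
c=cam('top'); cs=None
names=['barrel_green','barrel_blue','barrel_orange','barrel_brown','tray_green','tray_blue','tray_orange','tray_brown','call_blue','call_brown']
for n in names:
    for d in env.pinpoint('top',n)[:4]:
        r,q=d['location']; print(n,round(d['score'],2),np.round([r,q]),np.round(at_z(c,r,q,0),3))
    for d in env.find_in('top',n)[:4]:
        r,q=d['location']; p=at_depth(c,r,q);print('   find',n,round(d['score'],2),np.round([r,q]),None if p is None else np.round(p,3))
print(env.get_state()['clock'])
```

```text
barrel_green 0.59 [175. 291.] [ 0.432 -0.08   0.   ]
   find barrel_green 0.69 [171. 295.] [ 0.432 -0.088  0.058]
barrel_blue 0.66 [165. 143.] [0.468 0.335 0.   ]
   find barrel_blue 0.52 [165. 142.] [0.454 0.313 0.078]
barrel_orange 0.68 [173. 241.] [0.439 0.058 0.   ]
barrel_orange 0.68 [206. 248.] [0.346 0.04  0.   ]
   find barrel_orange 0.71 [207. 250.] [0.34  0.032 0.073]
   find barrel_orange 0.54 [171. 238.] [0.436 0.064 0.055]
barrel_brown 0.47 [163. 324.] [ 0.462 -0.174  0.   ]
   find barrel_brown 0.72 [163. 145.] [0.463 0.311 0.061]
   find barrel_brown 0.45 [162. 327.] [ 0.453 -0.17   0.08 ]
tray_green 0.81 [123. 220.] [0.582 0.117 0.   ]
tray_green 0.23 [163. 324.] [ 0.462 -0.172  0.   ]
   find tray_green 0.92 [112. 221.] [0.615 0.114 0.005]
   find tray_green 0.46 [170. 237.] [0.439 0.066 0.056]
tray_blue 0.8 [265. 388.] [ 0.181 -0.339  0.   ]
tray_blue 0.79 [116. 300.] [ 0.597 -0.11   0.   ]
   find tray_blue 0.88 [252. 392.] [ 0.216 -0.346  0.009]
   find tray_blue 0.58 [104. 301.] [ 0.63  -0.113  0.007]
tray_orange 0.94 [114. 370.] [ 0.601 -0.309  0.   ]
   find tray_orange 0.62 [104. 377.] [ 0.628 -0.326  0.007]
   find tray_orange 0.19 [104. 300.] [ 0.631 -0.109  0.007]
tray_brown 0.55 [121. 144.] [0.596 0.334 0.   ]
   find tray_brown 0.81 [106. 152.] [0.638 0.311 0.005]
   find tray_brown 0.21 [170. 237.] [0.439 0.065 0.056]
call_blue 0.67 [171. 376.] [ 0.437 -0.316  0.   ]
   find call_blue 0.64 [168. 382.] [ 0.435 -0.308  0.084]
call_brown 0.73 [173. 190.] [0.442 0.202 0.   ]
   find call_brown 0.56 [168. 187.] [0.443 0.192 0.084]
1.2
```

Run:
```python
from h import *
c=cam('top'); P=cloud(c)
im=cv2.cvtColor(c['pixels'],cv2.COLOR_RGB2BGR)
cr=im[70:225,120:410]
cv2.imwrite('pics/topcrop.png',cv2.resize(cr,None,fx=2.7,fy=2.7,interpolation=cv2.INTER_CUBIC))
s=cam('side'); Q=cloud(s)
ims=cv2.cvtColor(s['pixels'],cv2.COLOR_RGB2BGR)
cv2.imwrite('pics/sidecrop.png',cv2.resize(ims[120:320,210:420],None,fx=3,fy=3,interpolation=cv2.INTER_CUBIC)[:600])
np.savez('snap.npz',P=P,Q=Q,im=im,ims=ims)
print('bench z top',np.nanmedian(P[180:200,270:360,2]))
for n,(x,y) in dict(blue=(.455,.314),callbr=(.443,.192),or_small=(.436,.064),or_big=(.340,.032),green=(.432,-.085),brown=(.455,-.17),callblue=(.435,-.31)).items():
    for nm,C in (('top',P),('side',Q)):
        X=C.reshape(-1,3); m=(np.hypot(X[:,0]-x,X[:,1]-y)<.045)&(X[:,2]>.012)
        X=X[m]
        if len(X)<5: print(n,nm,len(X)); continue
        zt=np.percentile(X[:,2],97); 
        T=X[X[:,2]>zt-.008]
        print(n,nm,len(X),'ztop',round(zt,3),round(X[:,2].max(),3),'top bbox mid',np.round((T.min(0)+T.max(0))/2,3),'ext',np.round(np.ptp(T,axis=0),3),'all ext',np.round(np.ptp(X,axis=0),3))
```

```text
bench z top 7.20309878927683e-05
blue top 219 ztop 0.084 0.086 top bbox mid [0.461 0.327 0.081] ext [0.029 0.032 0.009] all ext [0.032 0.034 0.072]
blue side 97 ztop 0.083 0.085 top bbox mid [0.463 0.328 0.08 ] ext [0.027 0.034 0.009] all ext [0.029 0.034 0.071]
callbr top 216 ztop 0.109 0.11 top bbox mid [0.45  0.201 0.107] ext [0.026 0.026 0.007] all ext [0.035 0.037 0.097]
callbr side 258 ztop 0.109 0.11 top bbox mid [0.453 0.2   0.106] ext [0.024 0.024 0.008] all ext [0.035 0.033 0.097]
or_small top 164 ztop 0.085 0.087 top bbox mid [0.439 0.062 0.082] ext [0.03  0.029 0.009] all ext [0.032 0.031 0.069]
or_small side 247 ztop 0.084 0.085 top bbox mid [0.44  0.062 0.081] ext [0.027 0.034 0.009] all ext [0.031 0.035 0.073]
or_big top 242 ztop 0.109 0.11 top bbox mid [0.337 0.034 0.106] ext [0.038 0.037 0.008] all ext [0.04  0.039 0.094]
or_big side 461 ztop 0.108 0.109 top bbox mid [0.34  0.034 0.105] ext [0.038 0.04  0.009] all ext [0.043 0.042 0.097]
green top 165 ztop 0.084 0.086 top bbox mid [ 0.437 -0.085  0.081] ext [0.029 0.028 0.009] all ext [0.03  0.031 0.073]
green side 301 ztop 0.083 0.084 top bbox mid [ 0.44  -0.086  0.08 ] ext [0.03  0.031 0.009] all ext [0.031 0.032 0.071]
brown top 192 ztop 0.084 0.087 top bbox mid [ 0.455 -0.181  0.081] ext [0.029 0.031 0.01 ] all ext [0.031 0.033 0.073]
brown side 362 ztop 0.083 0.085 top bbox mid [ 0.458 -0.181  0.08 ] ext [0.03 0.03 0.01] all ext [0.033 0.032 0.073]
callblue top 264 ztop 0.11 0.111 top bbox mid [ 0.44  -0.32   0.107] ext [0.026 0.027 0.009] all ext [0.035 0.035 0.099]
callblue side 569 ztop 0.108 0.109 top bbox mid [ 0.442 -0.319  0.105] ext [0.027 0.029 0.009] all ext [0.036 0.034 0.097]
```

View pics/topcrop.png

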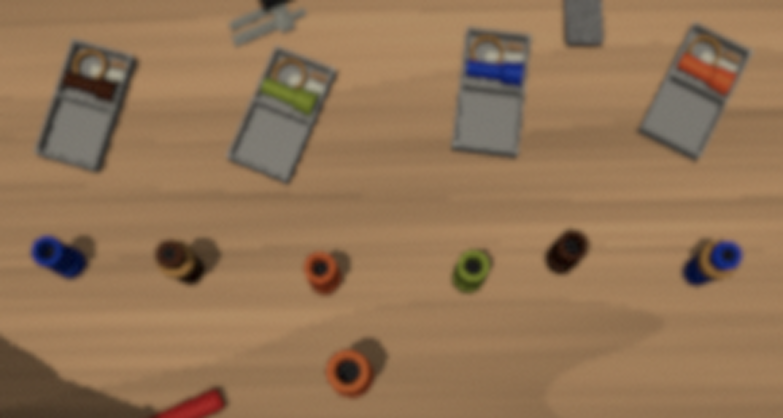

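View pics/sidecrop.png

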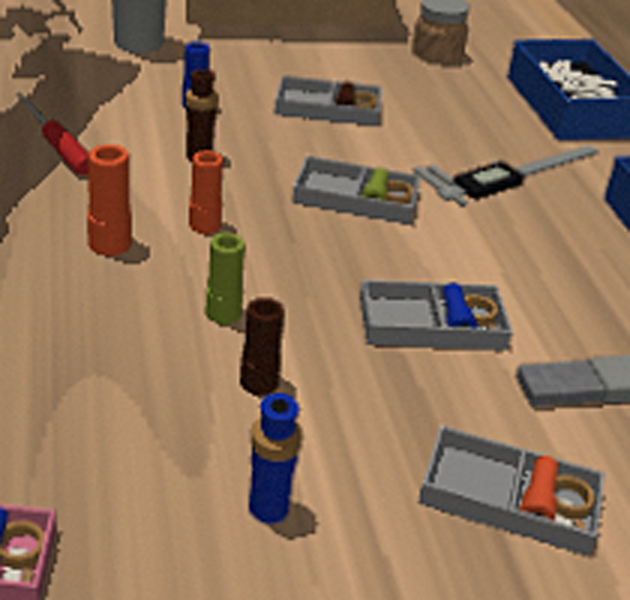

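Run:
```python
from h import *
from scipy.optimize import minimize
d=np.load('snap.npz'); P=d['P'];Q=d['Q']
guess=dict(green=((.60,.117),(.615,.114)),blue=((.60,-.11),(.63,-.113)),orange=((.60,-.309),(.628,-.326)),brown=((.596,.334),(.638,.311)))
for n,(o,mid) in guess.items():
    out=[]
    for C in (P,Q):
        X=C.reshape(-1,3); m=(np.hypot(X[:,0]-mid[0],X[:,1]-mid[1])<.085)&(X[:,2]>.010)&(X[:,2]<.04)
        X=X[m][:,:2].astype(np.float32)
        # drop outliers
        (cx,cy),(w,h),a=cv2.minAreaRect(X)
        b=cv2.boxPoints(((cx,cy),(w,h),a))
        e=[b[1]-b[0],b[2]-b[1]]; L=max(e,key=np.linalg.norm); L=L/np.linalg.norm(L)
        if L[0]<0: L=-L
        og=np.array([cx,cy])-L*.030
        out.append((len(X),np.round([cx,cy],3).tolist(),round(max(w,h),3),round(min(w,h),3),'xdir deg',round(np.degrees(np.arctan2(L[1],L[0])),1),'origin',np.round(og,3).tolist()))
    print(n,*out,sep='\n   ')
```

```text
green
   (525, [0.612, 0.104], 0.131, 0.07, 'xdir deg', np.float32(-23.6), 'origin', [0.584, 0.116])
   (404, [0.612, 0.105], 0.126, 0.074, 'xdir deg', np.float32(-23.6), 'origin', [0.585, 0.117])
blue
   (489, [0.629, -0.114], 0.128, 0.069, 'xdir deg', np.float32(-8.5), 'origin', [0.6, -0.11])
   (599, [0.632, -0.113], 0.129, 0.072, 'xdir deg', np.float32(-7.3), 'origin', [0.603, -0.109])
orange
   (539, [0.628, -0.327], 0.133, 0.07, 'xdir deg', np.float32(-29.8), 'origin', [0.602, -0.312])
   (895, [0.629, -0.325], 0.129, 0.072, 'xdir deg', np.float32(-29.1), 'origin', [0.603, -0.31])
brown
   (546, [0.627, 0.31], 0.128, 0.071, 'xdir deg', np.float32(-17.6), 'origin', [0.599, 0.319])
   (306, [0.63, 0.312], 0.128, 0.077, 'xdir deg', np.float32(-17.8), 'origin', [0.601, 0.321])
```

```bash
cat > go.py <<'E'
import sys; from h import *
# usage go.py x y z : print needed tool-frame shift in units, total
s=env.get_state(); t=np.array([float(v) for v in sys.argv[1:4]])
d=rot(s['orientation']).T@(t-s['tcp_pos'])/.8
print('clock',round(s['clock'],2),'tcp',np.round(s['tcp_pos'],4),'q',np.round(s['orientation'],3),'gap',round(s['finger_gap'],4),'F',np.round(s['wrist_force'],1))
print('units',np.round(d,4),'rows min',np.linalg.norm(d)*.8/.0417)
E
python3 -m creep '{"hand":[60,60,60,60,60],"delta_pos":[[0,0,0],[0,0,0],[0,0,0],[0,0,0],[0,0,0]],"turn":[-0.853,-0.853,-0.853,-0.853,-0.853]}' 40
python3 go.py .4385 -.0855 .242
```

```text
clock: 1.72
tcp_pos: [0.2089, 0.5357, 0.2423]
orientation: [0.0, -0.002, 1.0, 0.0]
wrist_force: [0.6, 0.3, 0.0]
finger_gap: 0.06
clock 1.72 tcp [0.2089 0.5357 0.2423] q [ 0.    -0.002  1.     0.   ] gap 0.06 F [0.6 0.3 0. ]
units [-2.838e-01 -7.777e-01  3.000e-04] rows min 15.882567395563383
```

```bash
python3 -m creep '{"hand":[60,60,60,60,60],"delta_pos":[[-0.0284,-0.0389,0],[-0.0284,-0.0389,0],[-0.0284,-0.0389,0],[-0.0284,-0.0389,0],[-0.0284,-0.0389,0]],"turn":[0,0,0,0,0]}' >/dev/null
python3 -m creep '{"hand":[60,60,60,60,60],"delta_pos":[[-0.0284,-0.0389,0],[-0.0284,-0.0389,0],[-0.0284,-0.0389,0],[-0.0284,-0.0389,0],[-0.0284,-0.0389,0]],"turn":[0,0,0,0,0]}' >/dev/null
python3 -m creep '{"hand":[60,60,60,60,60],"delta_pos":[[0,-0.0389,0],[0,-0.0389,0],[0,-0.0389,0],[0,-0.0389,0],[0,-0.0389,0]],"turn":[0,0,0,0,0]}' >/dev/null
python3 -m creep '{"hand":[60,60,60,60,60],"delta_pos":[[0,-0.0389,0],[0,-0.0389,0],[0,-0.0389,0],[0,-0.0389,0],[0,-0.0389,0]],"turn":[0,0,0,0,0]}'
python3 go.py .4385 -.0855 .140
python3 - <<'E'
from h import *
c=cam('wrist','w1.png'); P=cloud(c); X=P.reshape(-1,3)
for n,(x,y) in dict(green=(.4385,-.0855),brown=(.4565,-.181),orange=(.4395,.062),big=(.338,.034)).items():
    m=(np.hypot(X[:,0]-x,X[:,1]-y)<.03)&(X[:,2]>.06)&(X[:,2]<.115); T=X[m]
    if len(T)>20: T=T[T[:,2]>np.percentile(T[:,2],95)-.008]; print(n,len(T),np.round((T.min(0)+T.max(0))/2,4),np.round(np.ptp(T,axis=0),3))
E
```

```text
clock: 3.38
tcp_pos: [0.4361, -0.0881, 0.2426]
orientation: [0.0, -0.0, 1.0, -0.0]
wrist_force: [1.3, 0.9, 0.5]
finger_gap: 0.06
clock 3.38 tcp [ 0.4361 -0.0881  0.2426] q [ 0. -0.  1. -0.] gap 0.06 F [1.3 0.9 0.5]
units [-0.0029  0.0033  0.1282] rows min 2.460724983977844
green 381 [ 0.439  -0.0833  0.0804] [0.031 0.03  0.009]
brown 401 [ 0.4569 -0.1793  0.0802] [0.03  0.031 0.009]
orange 451 [0.4401 0.0618 0.0798] [0.031 0.031 0.009]
big 1074 [0.3385 0.0355 0.1045] [0.039 0.04  0.009]
```

View pics/w1.png

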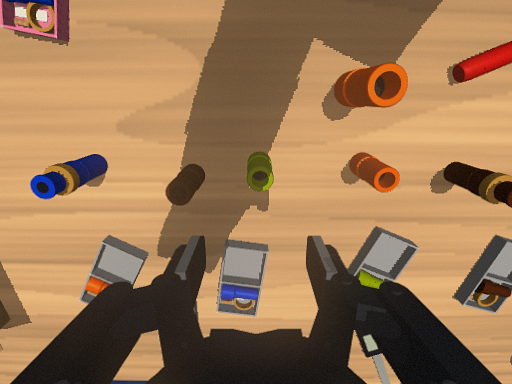

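```bash
python3 -m creep '{"hand":[60,60,60,60,60],"delta_pos":[[-0.0036,0.0045,0.03],[0,0,0.04],[0,0,0.04],[0,0,0.04],[0,0,0.02]],"turn":[0,0,0,0,0]}' >/dev/null
python3 -m creep '{"hand":[60,60,60,60,60],"delta_pos":[[0,0,0],[0,0,0],[0,0,0],[0,0,0],[0,0,0]],"turn":[0,0,0,0,0]}' >/dev/null
python3 go.py .439 -.0845 .056
```

```text
clock 4.27 tcp [ 0.4405 -0.0834  0.1078] q [ 0.001 -0.     1.    -0.001] gap 0.0605 F [ 0.1 -0.1 -0.4]
units [ 0.0021 -0.0013  0.0648] rows min 1.2437233814324473
```

```bash
python3 -m creep '{"hand":[60,60,60,60,60],"delta_pos":[[0.002,-0.001,0.02],[0,0,0.02],[0,0,0.015],[0,0,0.01],[0,0,0]],"turn":[0,0,0,0,0]}' 
python3 -m creep '{"hand":[60,15,15,15,15],"delta_pos":[[0,0,0],[0,0,0],[0,0,0],[0,0,0],[0,0,0]],"turn":[0,0,0,0,0]}' 40
python3 -m creep '{"hand":[15,15,15,15,15],"delta_pos":[[0,0,0],[0,0,0],[0,0,0],[0,0,0],[0,0,0]],"turn":[0,0,0,0,0]}' 40
python3 go.py .439 -.0845 .056
```

```text
clock: 4.68
tcp_pos: [0.4371, -0.0835, 0.0536]
orientation: [-0.001, -0.0, 1.0, 0.0]
wrist_force: [-0.2, 0.5, -0.5]
finger_gap: 0.0602
clock: 5.1
tcp_pos: [0.4384, -0.084, 0.0552]
orientation: [0.001, -0.0, 1.0, -0.0]
wrist_force: [-0.2, -0.1, 4.9]
finger_gap: 0.0302
clock: 5.52
tcp_pos: [0.4384, -0.084, 0.0551]
orientation: [0.001, -0.0, 1.0, -0.0]
wrist_force: [-0.8, 0.2, 5.6]
finger_gap: 0.0301
clock 5.52 tcp [ 0.4384 -0.084   0.0551] q [ 0.001 -0.     1.    -0.   ] gap 0.0301 F [-0.8  0.2  5.6]
units [-0.0007 -0.0006 -0.0011] rows min 0.0274719508058223
```

```bash
python3 -m creep '{"hand":[15,15,15,15,15],"delta_pos":[[0,0,-0.01],[0,0,-0.03],[0,0,-0.04],[0,0,-0.04],[0,0,-0.03]],"turn":[0,0,0,0,0]}' 
python3 -m creep '{"hand":[15,15,15,15,15],"delta_pos":[[-0.0182,0.0251,0],[-0.0182,0.0251,0],[-0.0182,0.0251,0],[-0.0182,0.0251,0],[-0.0182,0.0251,0]],"turn":[0,0,0,0,0]}' 
python3 -m creep '{"hand":[15,15,15,15,15],"delta_pos":[[-0.0182,0.0251,0],[-0.0182,0.0251,0],[-0.0182,0.0251,0],[-0.0182,0.0251,0],[-0.0182,0.0251,0]],"turn":[0,0,0,0,0]}' 
python3 -m creep '{"hand":[15,15,15,15,15],"delta_pos":[[0,0,0],[0,0,0],[0,0,0],[0,0,0],[0,0,0]],"turn":[0,0,0,0,0]}' >/dev/null
python3 go.py .5845 .1165 .0591
python3 - <<'E'
from h import *
cam('wrist','w2.png'); cam('top','t2.png')
E
```

```text
clock: 5.93
tcp_pos: [0.4378, -0.0838, 0.177]
orientation: [0.001, -0.0, 1.0, -0.0]
wrist_force: [0.8, -0.2, 0.1]
finger_gap: 0.0302
clock: 6.35
tcp_pos: [0.5107, 0.0177, 0.1748]
orientation: [0.0, -0.0, 1.0, 0.0]
wrist_force: [0.4, 0.6, -1.5]
finger_gap: 0.0297
clock: 6.77
tcp_pos: [0.5834, 0.1182, 0.1745]
orientation: [-0.0, -0.0, 1.0, -0.0]
wrist_force: [0.3, -1.1, -0.1]
finger_gap: 0.03
clock 7.18 tcp [0.5826 0.1162 0.1745] q [-0.  0.  1. -0.] gap 0.0299 F [ 0.3 -1.4 -1.5]
units [-0.0024  0.0003  0.1442] rows min 2.767439132633023
```

View pics/w2.png

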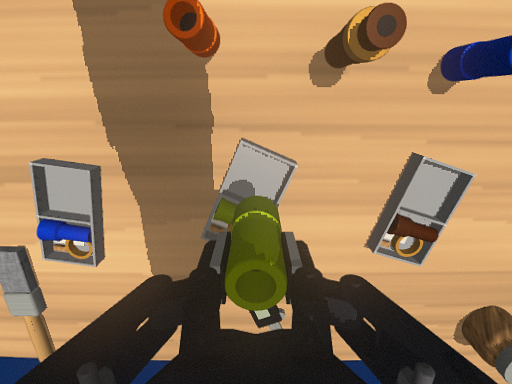

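```bash
python3 -m creep '{"hand":[15,15,15,15,15],"delta_pos":[[-0.002,0,0.02],[0,0,0.035],[0,0,0.035],[0,0,0.03],[0,0,0.013]],"turn":[0,0,0,0,0]}' 
python3 -m creep '{"hand":[15,15,15,15,15],"delta_pos":[[0,0,0.001],[0,0,0.001],[0,0,0.001],[0,0,0.001],[0,0,0]],"turn":[0,0,0,0,0]}' 
python3 -m creep '{"hand":[15,15,15,15,15],"delta_pos":[[0,0,0.001],[0,0,0.001],[0,0,0],[0,0,0],[0,0,0]],"turn":[0,0,0,0,0]}' 
python3 go.py .5845 .1165 .0591
```

```text
clock: 7.7
tcp_pos: [0.5824, 0.1164, 0.0647]
orientation: [-0.002, 0.0, 1.0, -0.0]
wrist_force: [-1.3, -0.1, -0.1]
finger_gap: 0.0301
clock: 8.12
tcp_pos: [0.5858, 0.1172, 0.0661]
orientation: [0.001, -0.0, 1.0, 0.0]
wrist_force: [-1.0, -0.1, -0.1]
finger_gap: 0.0304
clock: 8.53
tcp_pos: [0.5848, 0.1171, 0.0632]
orientation: [0.0, -0.0, 1.0, 0.0]
wrist_force: [-0.2, 0.0, -0.7]
finger_gap: 0.0305
clock 8.53 tcp [0.5848 0.1171 0.0632] q [ 0. -0.  1.  0.] gap 0.0305 F [-0.2  0.  -0.7]
units [ 0.0003 -0.0008  0.0051] rows min 0.09859575891975028
```

```bash
python3 -m creep '{"hand":[15,15,15,15,15],"delta_pos":[[0,0,0.001],[0,0,0.001],[0,0,0.001],[0,0,0],[0,0,0]],"turn":[0,0,0,0,0]}' 
python3 -m creep '{"hand":[15,15,15,15,15],"delta_pos":[[0,0,0.001],[0,0,0.001],[0,0,0],[0,0,0],[0,0,0]],"turn":[0,0,0,0,0]}'
```

```text
clock: 8.95
tcp_pos: [0.5847, 0.1171, 0.0605]
orientation: [-0.0, -0.0, 1.0, 0.0]
wrist_force: [0.3, -0.2, 0.0]
finger_gap: 0.0303
clock: 9.37
tcp_pos: [0.5849, 0.1171, 0.0592]
orientation: [0.0, -0.0, 1.0, 0.0]
wrist_force: [0.0, 0.2, 1.3]
finger_gap: 0.0299
```

```bash
python3 -m creep '{"hand":[15,15,15,15,15],"delta_pos":[[0,0,0.001],[0,0,0],[0,0,0],[0,0,0],[0,0,0]],"turn":[0,0,0,0,0]}'
```

```text
clock: 9.78
tcp_pos: [0.585, 0.1171, 0.0592]
orientation: [0.0, -0.0, 1.0, 0.0]
wrist_force: [-1.8, -0.1, 5.7]
finger_gap: 0.03
```

```bash
python3 -m creep '{"hand":[32,35,40,50,60],"delta_pos":[[0,0,0],[0,0,0],[0,0,0],[0,0,0],[0,0,0]],"turn":[0,0,0,0,0]}' 
python3 -m creep '{"hand":[60,60,60,60,60],"delta_pos":[[0,0,0],[0,0,-0.01],[0,0,-0.025],[0,0,-0.035],[0,0,-0.04]],"turn":[0,0,0,0,0]}' 
python3 -m creep '{"hand":[60,60,60,60,60],"delta_pos":[[0.0154,0.0264,-0.02],[0.0154,0.0264,-0.02],[0.0154,0.0264,0],[0.0154,0.0264,0],[0.0154,0.0264,0]],"turn":[0,0,0,0,0]}' 
python3 -m creep '{"hand":[60,60,60,60,60],"delta_pos":[[0.0154,0.0264,0],[0.0154,0.0264,0],[0.0154,0.0264,0],[0.0154,0.0264,0],[0.0154,0.0264,0]],"turn":[0,0,0,0,0]}'
python3 - <<'E'
from h import *
c=cam('wrist','w3.png'); X=cloud(c).reshape(-1,3)
for n,(x,y) in dict(blue=(.462,.328)).items():
    m=(np.hypot(X[:,0]-x,X[:,1]-y)<.03)&(X[:,2]>.06)&(X[:,2]<.115); T=X[m]
    if len(T)>20: T=T[T[:,2]>np.percentile(T[:,2],95)-.008]; print(n,len(T),np.round((T.min(0)+T.max(0))/2,4),np.round(np.ptp(T,axis=0),3))
c=cam('top'); X=cloud(c).reshape(-1,3)
m=(np.hypot(X[:,0]-.5845,X[:,1]-.1165)<.03)&(X[:,2]>.06); T=X[m]; print('placed green',len(T), np.round((T.min(0)+T.max(0))/2,4),T[:,2].max())
cv2.imwrite('pics/t3.png',cv2.resize(cv2.cvtColor(c['pixels'],cv2.COLOR_RGB2BGR)[70:225,100:320],None,fx=3,fy=3))
E
python3 go.py .462 .328 .11
```

```text
clock: 10.2
tcp_pos: [0.5846, 0.1171, 0.058]
orientation: [-0.0, -0.0, 1.0, 0.0]
wrist_force: [-0.9, 0.3, 0.5]
finger_gap: 0.0595
clock: 10.62
tcp_pos: [0.5835, 0.117, 0.1463]
orientation: [-0.002, -0.0, 1.0, -0.0]
wrist_force: [0.3, -0.3, -0.2]
finger_gap: 0.0598
clock: 11.03
tcp_pos: [0.5229, 0.2236, 0.1796]
orientation: [0.001, -0.0, 1.0, 0.0]
wrist_force: [0.1, 0.6, 0.0]
finger_gap: 0.0597
clock: 11.45
tcp_pos: [0.4608, 0.3292, 0.1791]
orientation: [0.0, -0.0, 1.0, 0.0]
wrist_force: [0.5, 0.2, -0.4]
finger_gap: 0.0601
blue 599 [0.4613 0.3286 0.0801] [0.03  0.03  0.009]
placed green 131 [0.5849 0.115  0.0754] 0.0903983997093637
clock 11.55 tcp [0.4597 0.3308 0.179 ] q [-0.    -0.002  1.     0.001] gap 0.0602 F [ 0.5 -0.  -0.9]
units [-0.0029 -0.0036  0.0863] rows min 1.657937668813431
```

View pics/t3.png

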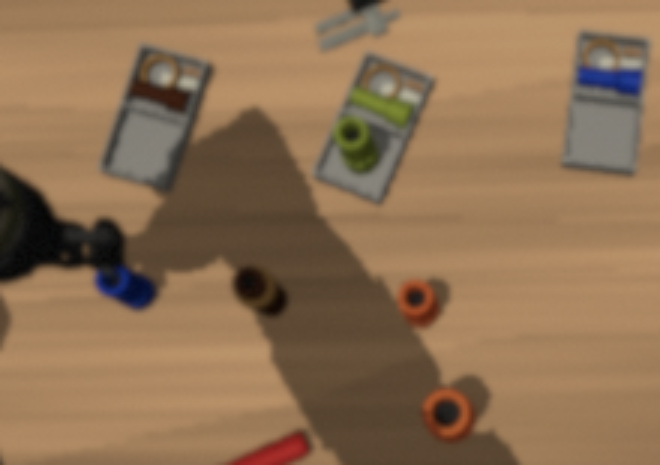

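View pics/w3.png

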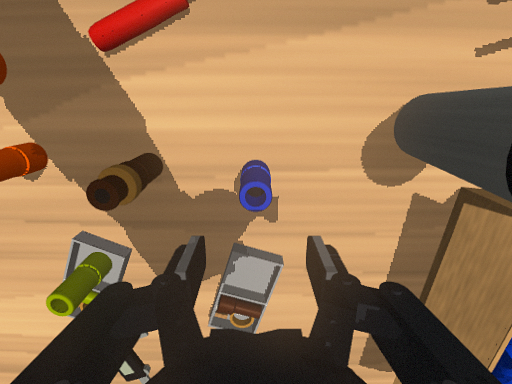

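```bash
python3 -m creep '{"hand":[60,60,60,60,60],"delta_pos":[[-0.0025,-0.0035,0.02],[0,0,0.035],[0,0,0.035],[0,0,0],[0,0,0]],"turn":[0,0,0,0,0]}' 
python3 go.py .4615 .328 .0555
```

```text
clock: 11.97
tcp_pos: [0.4626, 0.3243, 0.1056]
orientation: [-0.002, 0.0, 1.0, -0.001]
wrist_force: [0.5, -0.5, 1.1]
finger_gap: 0.06
clock 11.97 tcp [0.4626 0.3243 0.1056] q [-0.002  0.     1.    -0.001] gap 0.06 F [ 0.5 -0.5  1.1]
units [0.0012 0.0047 0.0626] rows min 1.203805919400093
```

```bash
python3 -m creep '{"hand":[60,60,60,60,60],"delta_pos":[[0,0.002,0.02],[0,0,0.02],[0,0,0.015],[0,0,0.008],[0,0,0]],"turn":[0,0,0,0,0]}' 
python3 -m creep '{"hand":[60,60,15,15,15],"delta_pos":[[0,0,0],[0,0,0],[0,0,0],[0,0,0],[0,0,0]],"turn":[0,0,0,0,0]}' 40
python3 -m creep '{"hand":[15,15,15,15,15],"delta_pos":[[0,0,0],[0,0,0],[0,0,0],[0,0,0],[0,0,0]],"turn":[0,0,0,0,0]}' 40
python3 go.py .6015 -.1095 .180
```

```text
clock: 12.38
tcp_pos: [0.4639, 0.3269, 0.0563]
orientation: [0.0, -0.0, 1.0, 0.0]
wrist_force: [0.3, -0.4, -0.0]
finger_gap: 0.0601
clock: 12.8
tcp_pos: [0.464, 0.3274, 0.0568]
orientation: [0.001, -0.0, 1.0, 0.0]
wrist_force: [-1.1, 0.5, 3.1]
finger_gap: 0.0301
clock: 13.22
tcp_pos: [0.464, 0.3274, 0.0568]
orientation: [0.001, -0.0, 1.0, 0.0]
wrist_force: [-0.8, 0.9, 4.7]
finger_gap: 0.03
clock 13.22 tcp [0.464  0.3274 0.0568] q [ 0.001 -0.     1.     0.   ] gap 0.03 F [-0.8  0.9  4.7]
units [-0.1718 -0.5461 -0.1542] rows min 11.37368247468135
```

```bash
python3 -m creep '{"hand":[15,15,15,15,15],"delta_pos":[[0,0,-0.01],[0,0,-0.03],[0,0,-0.04],[0,0,-0.04],[0,0,-0.035]],"turn":[0,0,0,0,0]}' 
python3 -m creep '{"hand":[15,15,15,15,15],"delta_pos":[[-0.0115,-0.0364,0],[-0.0115,-0.0364,0],[-0.0115,-0.0364,0],[-0.0115,-0.0364,0],[-0.0115,-0.0364,0]],"turn":[0,0,0,0,0]}' 
python3 -m creep '{"hand":[15,15,15,15,15],"delta_pos":[[-0.0115,-0.0364,0],[-0.0115,-0.0364,0],[-0.0115,-0.0364,0],[-0.0115,-0.0364,0],[-0.0115,-0.0364,0]],"turn":[0,0,0,0,0]}' 
python3 -m creep '{"hand":[15,15,15,15,15],"delta_pos":[[-0.0115,-0.0364,0],[-0.0115,-0.0364,0],[-0.0115,-0.0364,0],[-0.0115,-0.0364,0],[-0.0115,-0.0364,0]],"turn":[0,0,0,0,0]}' 
python3 -m creep '{"hand":[15,15,15,15,15],"delta_pos":[[0,0,0],[0,0,0],[0,0,0],[0,0,0],[0,0,0]],"turn":[0,0,0,0,0]}' >/dev/null
python3 go.py .603 -.1095 .0608
```

```text
clock: 13.63
tcp_pos: [0.4632, 0.3269, 0.1818]
orientation: [-0.0, -0.0, 1.0, -0.0]
wrist_force: [0.0, 0.3, -0.6]
finger_gap: 0.0297
clock: 14.05
tcp_pos: [0.5094, 0.1802, 0.1801]
orientation: [-0.0, -0.0, 1.0, -0.0]
wrist_force: [0.6, 0.3, -0.9]
finger_gap: 0.03
clock: 14.47
tcp_pos: [0.5555, 0.0344, 0.18]
orientation: [-0.0, -0.0, 1.0, 0.0]
wrist_force: [0.1, -0.5, -0.7]
finger_gap: 0.03
clock: 14.88
tcp_pos: [0.6015, -0.1111, 0.1799]
orientation: [-0.0, -0.0, 1.0, 0.0]
wrist_force: [1.1, 2.0, -1.3]
finger_gap: 0.0301
clock 15.3 tcp [ 0.6012 -0.1084  0.18  ] q [-0.    -0.001  1.     0.   ] gap 0.0302 F [ 0.8 -0.5  0.2]
units [-0.0023 -0.0014  0.149 ] rows min 2.85828064965204
```

Down to about 4 mm above floor contact, then small steps.

```bash
python3 -m creep '{"hand":[15,15,15,15,15],"delta_pos":[[-0.002,-0.001,0.02],[0,0,0.035],[0,0,0.035],[0,0,0.035],[0,0,0.017]],"turn":[0,0,0,0,0]}' 
python3 -m creep '{"hand":[15,15,15,15,15],"delta_pos":[[0,0,0],[0,0,0],[0,0,0],[0,0,0],[0,0,0]],"turn":[0,0,0,0,0]}' 
python3 -m creep '{"hand":[15,15,15,15,15],"delta_pos":[[0,0,0.001],[0,0,0],[0,0,0],[0,0,0],[0,0,0]],"turn":[0,0,0,0,0]}'
```

```text
clock: 15.72
tcp_pos: [0.6011, -0.1086, 0.063]
orientation: [-0.002, -0.001, 1.0, 0.001]
wrist_force: [-0.7, -0.1, -0.4]
finger_gap: 0.03
clock: 16.13
tcp_pos: [0.6044, -0.1106, 0.068]
orientation: [0.001, -0.0, 1.0, -0.0]
wrist_force: [-0.3, 0.3, -1.4]
finger_gap: 0.0302
clock: 16.55
tcp_pos: [0.6032, -0.1105, 0.0655]
orientation: [0.0, -0.0, 1.0, 0.0]
wrist_force: [0.6, -0.4, -0.2]
finger_gap: 0.0301
```

```bash
python3 -m creep '{"hand":[15,15,15,15,15],"delta_pos":[[0,0,0.001],[0,0,0.001],[0,0,0.001],[0,0,0],[0,0,0]],"turn":[0,0,0,0,0]}' 
python3 -m creep '{"hand":[15,15,15,15,15],"delta_pos":[[0,0,0.001],[0,0,0.001],[0,0,0],[0,0,0],[0,0,0]],"turn":[0,0,0,0,0]}' 
python3 -m creep '{"hand":[15,15,15,15,15],"delta_pos":[[0,0,0.001],[0,0,0],[0,0,0],[0,0,0],[0,0,0]],"turn":[0,0,0,0,0]}'
```

```text
clock: 16.97
tcp_pos: [0.6031, -0.1104, 0.0629]
orientation: [-0.0, -0.0, 1.0, 0.0]
wrist_force: [0.3, -0.0, -0.0]
finger_gap: 0.0302
clock: 17.38
tcp_pos: [0.6033, -0.1105, 0.0615]
orientation: [0.0, -0.0, 1.0, 0.0]
wrist_force: [0.1, 0.8, -0.4]
finger_gap: 0.0302
clock: 17.8
tcp_pos: [0.6034, -0.1106, 0.0609]
orientation: [0.0, -0.0, 1.0, -0.0]
wrist_force: [-0.2, -0.4, 1.5]
finger_gap: 0.0299
```

```bash
python3 -m creep '{"hand":[15,15,15,15,15],"delta_pos":[[0,0,0.001],[0,0,0],[0,0,0],[0,0,0],[0,0,0]],"turn":[0,0,0,0,0]}'
```

```text
clock: 18.22
tcp_pos: [0.6036, -0.1105, 0.0608]
orientation: [0.001, -0.0, 1.0, -0.0]
wrist_force: [-1.4, -0.0, 6.5]
finger_gap: 0.0301
```

```bash
python3 -m creep '{"hand":[32,35,40,50,60],"delta_pos":[[0,0,0],[0,0,0],[0,0,0],[0,0,0],[0,0,0]],"turn":[0,0,0,0,0]}' 
python3 -m creep '{"hand":[60,60,60,60,60],"delta_pos":[[0,0,0],[0,0,-0.01],[0,0,-0.025],[0,0,-0.035],[0,0,-0.04]],"turn":[0,0,0,0,0]}' 
python3 -m creep '{"hand":[60,60,60,60,60],"delta_pos":[[0.0205,0.0216,-0.02],[0.0205,0.0216,-0.02],[0.0205,0.0216,0],[0.0205,0.0216,0],[0.0205,0.0216,0]],"turn":[0,0,0,0,0]}' 
python3 -m creep '{"hand":[60,60,60,60,60],"delta_pos":[[0.0205,0.0216,0],[0.0205,0.0216,0],[0.0205,0.0216,0],[0.0205,0.0216,0],[0.0205,0.0216,0]],"turn":[0,0,0,0,0]}'
python3 - <<'E'
from h import *
c=cam('wrist','w4.png'); X=cloud(c).reshape(-1,3)
for n,(x,y) in dict(orange=(.44,.062),placedgreen=(.585,.116),placedblue=(.6035,-.1105)).items():
    m=(np.hypot(X[:,0]-x,X[:,1]-y)<.03)&(X[:,2]>.06)&(X[:,2]<.115); T=X[m]
    if len(T)>20: T=T[T[:,2]>np.percentile(T[:,2],95)-.008]; print(n,len(T),np.round((T.min(0)+T.max(0))/2,4),np.round(np.ptp(T,axis=0),3))
E
python3 go.py .440 .062 .11
```

```text
clock: 18.63
tcp_pos: [0.6031, -0.1105, 0.0596]
orientation: [-0.0, -0.0, 1.0, 0.0]
wrist_force: [-0.3, 0.2, 0.1]
finger_gap: 0.0597
clock: 19.05
tcp_pos: [0.6021, -0.1101, 0.1478]
orientation: [-0.002, -0.0, 1.0, 0.001]
wrist_force: [0.8, -0.1, 0.3]
finger_gap: 0.0602
clock: 19.47
tcp_pos: [0.5208, -0.0236, 0.1811]
orientation: [0.001, -0.0, 1.0, -0.0]
wrist_force: [0.2, 0.3, -0.2]
finger_gap: 0.0604
clock: 19.88
tcp_pos: [0.4384, 0.0629, 0.1806]
orientation: [0.001, -0.0, 1.0, 0.0]
wrist_force: [0.7, 0.6, -0.4]
finger_gap: 0.0601
orange 600 [0.4399 0.0628 0.0803] [0.03  0.031 0.01 ]
placedgreen 419 [0.5842 0.1159 0.0836] [0.029 0.028 0.009]
clock 19.93 tcp [0.4346 0.0653 0.1803] q [-0.001 -0.001  1.     0.001] gap 0.0599 F [-4.9  2.2 -0. ]
units [-0.0069 -0.0043  0.0879] rows min 1.6933037777004587
```

View pics/w4.png

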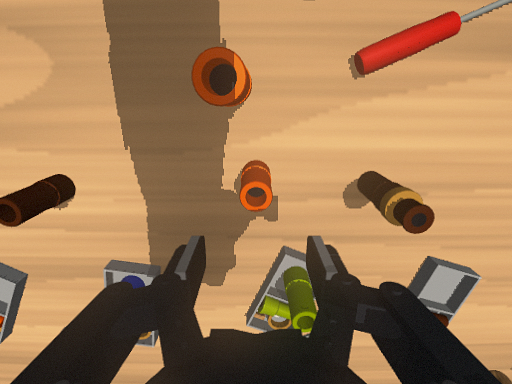

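```bash
python3 -m creep '{"hand":[60,60,60,60,60],"delta_pos":[[0,0,0.02],[0,0,0.035],[0,0,0.035],[0,0,0],[0,0,0]],"turn":[0,0,0,0,0]}' 
python3 go.py .440 .0623 .0555
```

```text
clock: 20.35
tcp_pos: [0.438, 0.0622, 0.1076]
orientation: [-0.002, -0.0, 1.0, 0.0]
wrist_force: [0.5, -0.2, 0.7]
finger_gap: 0.0601
clock 20.35 tcp [0.438  0.0622 0.1076] q [-0.002 -0.     1.     0.   ] gap 0.0601 F [ 0.5 -0.2  0.7]
units [-0.0027  0.0001  0.0651] rows min 1.2502506981251797
```

```bash
python3 -m creep '{"hand":[60,60,60,60,60],"delta_pos":[[0,0,0.02],[0,0,0.02],[0,0,0.015],[0,0,0.01],[0,0,0]],"turn":[0,0,0,0,0]}' 
python3 -m creep '{"hand":[60,60,15,15,15],"delta_pos":[[0,0,0],[0,0,0],[0,0,0],[0,0,0],[0,0,0]],"turn":[0,0,0,0,0]}' 40
python3 -m creep '{"hand":[15,15,15,15,15],"delta_pos":[[0,0,0],[0,0,0],[0,0,0],[0,0,0],[0,0,0]],"turn":[0,0,0,0,0]}' 40
python3 go.py .6025 -.311 .180
```

```text
clock: 20.77
tcp_pos: [0.4394, 0.0621, 0.0561]
orientation: [-0.0, -0.0, 1.0, 0.0]
wrist_force: [0.1, -0.4, 0.1]
finger_gap: 0.0598
clock: 21.18
tcp_pos: [0.4398, 0.0623, 0.0567]
orientation: [0.001, -0.0, 1.0, 0.0]
wrist_force: [-0.8, 0.1, 3.3]
finger_gap: 0.0301
clock: 21.6
tcp_pos: [0.4398, 0.0622, 0.0566]
orientation: [0.001, -0.0, 1.0, -0.0]
wrist_force: [-0.6, 0.3, 5.8]
finger_gap: 0.0304
clock 21.6 tcp [0.4398 0.0622 0.0566] q [ 0.001 -0.     1.    -0.   ] gap 0.0304 F [-0.6  0.3  5.8]
units [-0.2034 -0.4667 -0.1539] rows min 10.202397534998022
```

```bash
python3 -m creep '{"hand":[15,15,15,15,15],"delta_pos":[[0,0,-0.01],[0,0,-0.03],[0,0,-0.04],[0,0,-0.04],[0,0,-0.035]],"turn":[0,0,0,0,0]}' 
python3 -m creep '{"hand":[15,15,15,15,15],"delta_pos":[[-0.0136,-0.0311,0],[-0.0136,-0.0311,0],[-0.0136,-0.0311,0],[-0.0136,-0.0311,0],[-0.0136,-0.0311,0]],"turn":[0,0,0,0,0]}' 
python3 -m creep '{"hand":[15,15,15,15,15],"delta_pos":[[-0.0136,-0.0311,0],[-0.0136,-0.0311,0],[-0.0136,-0.0311,0],[-0.0136,-0.0311,0],[-0.0136,-0.0311,0]],"turn":[0,0,0,0,0]}' 
python3 -m creep '{"hand":[15,15,15,15,15],"delta_pos":[[-0.0136,-0.0311,0],[-0.0136,-0.0311,0],[-0.0136,-0.0311,0],[-0.0136,-0.0311,0],[-0.0136,-0.0311,0]],"turn":[0,0,0,0,0]}' 
python3 -m creep '{"hand":[15,15,15,15,15],"delta_pos":[[0,0,0],[0,0,0],[0,0,0],[0,0,0],[0,0,0]],"turn":[0,0,0,0,0]}' >/dev/null
python3 go.py .6025 -.311 .0606
```

```text
clock: 22.02
tcp_pos: [0.4388, 0.0623, 0.1819]
orientation: [0.0, -0.0, 1.0, 0.0]
wrist_force: [0.5, 0.5, -0.8]
finger_gap: 0.03
clock: 22.43
tcp_pos: [0.4937, -0.0632, 0.1803]
orientation: [-0.0, -0.0, 1.0, 0.0]
wrist_force: [-0.0, -0.1, -0.5]
finger_gap: 0.0301
clock: 22.85
tcp_pos: [0.5481, -0.1877, 0.1799]
orientation: [-0.0, -0.0, 1.0, 0.0]
wrist_force: [-0.6, -0.1, -1.0]
finger_gap: 0.0301
clock: 23.27
tcp_pos: [0.6025, -0.3119, 0.1798]
orientation: [-0.0, -0.0, 1.0, 0.0]
wrist_force: [0.9, -0.2, -1.1]
finger_gap: 0.0301
clock 23.68 tcp [ 0.6022 -0.3097  0.1802] q [-0.    -0.001  1.     0.   ] gap 0.0304 F [-0.5  0.4 -1.1]
units [-0.0003 -0.0017  0.1496] rows min 2.869404316454438
```

```bash
python3 -m creep '{"hand":[15,15,15,15,15],"delta_pos":[[0,-0.001,0.02],[0,0,0.035],[0,0,0.035],[0,0,0.035],[0,0,0.017]],"turn":[0,0,0,0,0]}' 
python3 -m creep '{"hand":[15,15,15,15,15],"delta_pos":[[0,0,0],[0,0,0],[0,0,0],[0,0,0],[0,0,0.001]],"turn":[0,0,0,0,0]}' 
python3 -m creep '{"hand":[15,15,15,15,15],"delta_pos":[[0,0,0.001],[0,0,0.001],[0,0,0],[0,0,0],[0,0,0]],"turn":[0,0,0,0,0]}' 
python3 -m creep '{"hand":[15,15,15,15,15],"delta_pos":[[0,0,0.001],[0,0,0],[0,0,0],[0,0,0],[0,0,0]],"turn":[0,0,0,0,0]}'
```

```text
clock: 24.1
tcp_pos: [0.6007, -0.3094, 0.063]
orientation: [-0.002, -0.001, 1.0, 0.001]
wrist_force: [-0.3, 1.3, -1.0]
finger_gap: 0.03
clock: 24.52
tcp_pos: [0.6036, -0.3123, 0.0676]
orientation: [0.001, -0.0, 1.0, -0.001]
wrist_force: [0.3, 0.5, -0.5]
finger_gap: 0.03
clock: 24.93
tcp_pos: [0.6025, -0.3117, 0.0639]
orientation: [-0.0, -0.0, 1.0, 0.0]
wrist_force: [0.1, -0.1, -0.2]
finger_gap: 0.0299
clock: 25.35
tcp_pos: [0.6025, -0.3117, 0.0631]
orientation: [0.0, -0.0, 1.0, 0.0]
wrist_force: [1.5, 0.3, 0.3]
finger_gap: 0.0296
```

```bash
python3 -m creep '{"hand":[15,15,15,15,15],"delta_pos":[[0,0,0.001],[0,0,0.001],[0,0,0],[0,0,0],[0,0,0]],"turn":[0,0,0,0,0]}' 
python3 -m creep '{"hand":[15,15,15,15,15],"delta_pos":[[0,0,0.001],[0,0,0],[0,0,0],[0,0,0],[0,0,0]],"turn":[0,0,0,0,0]}'
```

```text
clock: 25.77
tcp_pos: [0.6025, -0.3117, 0.0615]
orientation: [0.0, -0.0, 1.0, 0.0]
wrist_force: [-0.3, -0.4, -0.4]
finger_gap: 0.0303
clock: 26.18
tcp_pos: [0.6026, -0.3118, 0.0608]
orientation: [0.0, -0.0, 1.0, -0.0]
wrist_force: [-0.2, 0.4, -0.2]
finger_gap: 0.0298
```

```bash
python3 -m creep '{"hand":[15,15,15,15,15],"delta_pos":[[0,0,0.001],[0,0,0],[0,0,0],[0,0,0],[0,0,0]],"turn":[0,0,0,0,0]}'
```

```text
clock: 26.6
tcp_pos: [0.6027, -0.3117, 0.0607]
orientation: [0.0, -0.0, 1.0, -0.0]
wrist_force: [-0.8, 1.1, 5.1]
finger_gap: 0.0303
```

```bash
python3 -m creep '{"hand":[32,35,40,50,60],"delta_pos":[[0,0,0],[0,0,0],[0,0,0],[0,0,0],[0,0,0]],"turn":[0,0,0,0,0]}' 
python3 -m creep '{"hand":[60,60,60,60,60],"delta_pos":[[0,0,0],[0,0,-0.01],[0,0,-0.025],[0,0,-0.035],[0,0,-0.04]],"turn":[0,0,0,0,0]}' 
python3 -m creep '{"hand":[60,60,60,60,60],"delta_pos":[[0.0182,0.0165,-0.02],[0.0182,0.0165,-0.02],[0.0182,0.0165,0],[0.0182,0.0165,0],[0.0182,0.0165,0]],"turn":[0,0,0,0,0]}' 
python3 -m creep '{"hand":[60,60,60,60,60],"delta_pos":[[0.0182,0.0165,0],[0.0182,0.0165,0],[0.0182,0.0165,0],[0.0182,0.0165,0],[0.0182,0.0165,0]],"turn":[0,0,0,0,0]}'
python3 - <<'E'
from h import *
c=cam('wrist','w5.png'); X=cloud(c).reshape(-1,3)
for n,(x,y) in dict(brown=(.457,-.18),placedorange=(.6025,-.312),placedblue=(.6035,-.1105)).items():
    m=(np.hypot(X[:,0]-x,X[:,1]-y)<.03)&(X[:,2]>.06)&(X[:,2]<.115); T=X[m]
    if len(T)>20: T=T[T[:,2]>np.percentile(T[:,2],95)-.008]; print(n,len(T),np.round((T.min(0)+T.max(0))/2,4),np.round(np.ptp(T,axis=0),3))
E
python3 go.py .457 -.180 .11
```

```text
clock: 27.02
tcp_pos: [0.6024, -0.3116, 0.0595]
orientation: [-0.0, -0.0, 1.0, 0.0]
wrist_force: [-0.3, -0.2, -0.1]
finger_gap: 0.0592
clock: 27.43
tcp_pos: [0.6015, -0.311, 0.1476]
orientation: [-0.001, -0.0, 1.0, 0.001]
wrist_force: [0.9, -0.2, -0.6]
finger_gap: 0.0598
clock: 27.85
tcp_pos: [0.5293, -0.2454, 0.1812]
orientation: [0.001, -0.0, 1.0, -0.0]
wrist_force: [-0.3, 0.4, -0.4]
finger_gap: 0.0596
clock: 28.27
tcp_pos: [0.4562, -0.1792, 0.1806]
orientation: [0.0, -0.0, 1.0, -0.0]
wrist_force: [-0.2, 0.1, 0.4]
finger_gap: 0.0602
brown 602 [ 0.4568 -0.179   0.0801] [0.03  0.03  0.009]
placedblue 194 [ 0.5988 -0.1184  0.0837] [0.027 0.013 0.009]
clock 28.32 tcp [ 0.4531 -0.1764  0.1804] q [-0.001 -0.001  1.     0.001] gap 0.0602 F [-4.2  3.5 -1.1]
units [-0.0051 -0.0047  0.088 ] rows min 1.6931071530641393
```

View pics/w5.png

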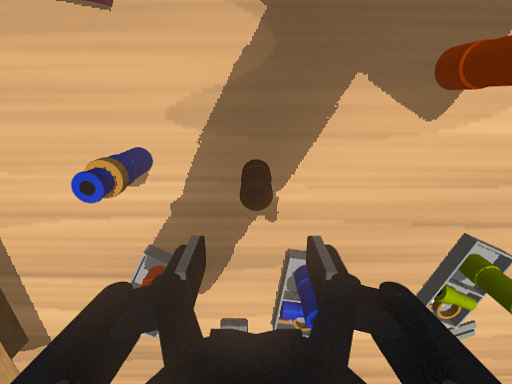

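```bash
python3 -m creep '{"hand":[60,60,60,60,60],"delta_pos":[[0,0,0.02],[0,0,0.035],[0,0,0.035],[0,0,0],[0,0,0]],"turn":[0,0,0,0,0]}' 
python3 go.py .457 -.1793 .0555
```

```text
clock: 28.73
tcp_pos: [0.4559, -0.1792, 0.1075]
orientation: [-0.001, -0.0, 1.0, 0.001]
wrist_force: [0.7, 0.3, 0.3]
finger_gap: 0.0603
clock 28.73 tcp [ 0.4559 -0.1792  0.1075] q [-0.001 -0.     1.     0.001] gap 0.0603 F [0.7 0.3 0.3]
units [-0.0016 -0.0003  0.065 ] rows min 1.248009583185986
```

```bash
python3 -m creep '{"hand":[60,60,60,60,60],"delta_pos":[[0,0,0.02],[0,0,0.02],[0,0,0.015],[0,0,0.01],[0,0,0]],"turn":[0,0,0,0,0]}' 
python3 -m creep '{"hand":[60,60,15,15,15],"delta_pos":[[0,0,0],[0,0,0],[0,0,0],[0,0,0],[0,0,0]],"turn":[0,0,0,0,0]}' 40
python3 -m creep '{"hand":[15,15,15,15,15],"delta_pos":[[0,0,0],[0,0,0],[0,0,0],[0,0,0],[0,0,0]],"turn":[0,0,0,0,0]}' 40
python3 go.py .600 .320 .180
```

```text
clock: 29.15
tcp_pos: [0.457, -0.1799, 0.056]
orientation: [-0.0, -0.0, 1.0, 0.0]
wrist_force: [0.5, 0.8, -0.2]
finger_gap: 0.0601
clock: 29.57
tcp_pos: [0.4574, -0.18, 0.0567]
orientation: [0.001, -0.0, 1.0, -0.0]
wrist_force: [-0.2, 0.3, 3.0]
finger_gap: 0.0303
clock: 29.98
tcp_pos: [0.4574, -0.18, 0.0566]
orientation: [0.001, -0.0, 1.0, -0.0]
wrist_force: [-0.4, -0.0, 5.2]
finger_gap: 0.0301
clock 29.98 tcp [ 0.4574 -0.18    0.0566] q [ 0.001 -0.     1.    -0.   ] gap 0.0301 F [-0.4 -0.   5.2]
units [-0.1787  0.6248 -0.1543] rows min 12.814302990732022
```

```bash
python3 -m creep '{"hand":[15,15,15,15,15],"delta_pos":[[0,0,-0.01],[0,0,-0.03],[0,0,-0.04],[0,0,-0.04],[0,0,-0.035]],"turn":[0,0,0,0,0]}' 
python3 -m creep '{"hand":[15,15,15,15,15],"delta_pos":[[-0.009,0.0312,0],[-0.009,0.0312,0],[-0.009,0.0312,0],[-0.009,0.0312,0],[-0.009,0.0312,0]],"turn":[0,0,0,0,0]}' 
python3 -m creep '{"hand":[15,15,15,15,15],"delta_pos":[[-0.009,0.0312,0],[-0.009,0.0312,0],[-0.009,0.0312,0],[-0.009,0.0312,0],[-0.009,0.0312,0]],"turn":[0,0,0,0,0]}' 
python3 -m creep '{"hand":[15,15,15,15,15],"delta_pos":[[-0.009,0.0312,0],[-0.009,0.0312,0],[-0.009,0.0312,0],[-0.009,0.0312,0],[-0.009,0.0312,0]],"turn":[0,0,0,0,0]}' 
python3 -m creep '{"hand":[15,15,15,15,15],"delta_pos":[[-0.009,0.0312,0],[-0.009,0.0312,0],[-0.009,0.0312,0],[-0.009,0.0312,0],[-0.009,0.0312,0]],"turn":[0,0,0,0,0]}' 
python3 -m creep '{"hand":[15,15,15,15,15],"delta_pos":[[0,0,0],[0,0,0],[0,0,0],[0,0,0],[0,0,0]],"turn":[0,0,0,0,0]}' >/dev/null
python3 go.py .600 .320 .0606
```

```text
clock: 30.4
tcp_pos: [0.4566, -0.1796, 0.1819]
orientation: [-0.0, -0.0, 1.0, 0.0]
wrist_force: [0.1, -1.0, -1.5]
finger_gap: 0.0301
clock: 30.82
tcp_pos: [0.4927, -0.0538, 0.1802]
orientation: [-0.0, 0.0, 1.0, 0.0]
wrist_force: [0.4, -0.2, -1.3]
finger_gap: 0.0301
clock: 31.23
tcp_pos: [0.5286, 0.0712, 0.1801]
orientation: [-0.0, -0.0, 1.0, -0.0]
wrist_force: [-0.5, 0.4, -0.5]
finger_gap: 0.0302
clock: 31.65
tcp_pos: [0.5646, 0.1959, 0.18]
orientation: [-0.0, -0.0, 1.0, -0.0]
wrist_force: [0.4, -0.8, -0.4]
finger_gap: 0.03
clock: 32.07
tcp_pos: [0.6005, 0.3206, 0.1799]
orientation: [-0.0, -0.0, 1.0, -0.0]
wrist_force: [1.1, 0.7, -0.8]
finger_gap: 0.0301
clock 32.48 tcp [0.6005 0.3184 0.1802] q [-0.  0.  1. -0.] gap 0.03 F [-0.2  0.1 -0.9]
units [0.0006 0.0021 0.1494] rows min 2.8672700944862815
```

```bash
python3 -m creep '{"hand":[15,15,15,15,15],"delta_pos":[[0,0.001,0.02],[0,0,0.035],[0,0,0.035],[0,0,0.035],[0,0,0.017]],"turn":[0,0,0,0,0]}' 
python3 -m creep '{"hand":[15,15,15,15,15],"delta_pos":[[0,0,0],[0,0,0],[0,0,0],[0,0,0],[0,0,0.001]],"turn":[0,0,0,0,0]}' 
python3 -m creep '{"hand":[15,15,15,15,15],"delta_pos":[[0,0,0.001],[0,0,0.001],[0,0,0.001],[0,0,0],[0,0,0]],"turn":[0,0,0,0,0]}' 
python3 -m creep '{"hand":[15,15,15,15,15],"delta_pos":[[0,0,0.001],[0,0,0.001],[0,0,0],[0,0,0],[0,0,0]],"turn":[0,0,0,0,0]}'
```

```text
clock: 32.9
tcp_pos: [0.5987, 0.3184, 0.0629]
orientation: [-0.002, 0.0, 1.0, -0.001]
wrist_force: [-0.5, 0.0, -1.0]
finger_gap: 0.0299
clock: 33.32
tcp_pos: [0.6019, 0.3206, 0.0676]
orientation: [0.002, -0.0, 1.0, 0.001]
wrist_force: [-0.1, 0.3, 0.5]
finger_gap: 0.0301
clock: 33.73
tcp_pos: [0.6006, 0.3203, 0.063]
orientation: [-0.0, -0.0, 1.0, 0.0]
wrist_force: [0.5, 0.6, -0.8]
finger_gap: 0.0304
clock: 34.15
tcp_pos: [0.6007, 0.3203, 0.0615]
orientation: [-0.0, -0.0, 1.0, 0.0]
wrist_force: [0.8, 0.2, -0.1]
finger_gap: 0.03
```

```bash
python3 -m creep '{"hand":[15,15,15,15,15],"delta_pos":[[0,0,0.001],[0,0,0],[0,0,0.001],[0,0,0],[0,0,0]],"turn":[0,0,0,0,0]}'
```

```text
clock: 34.57
tcp_pos: [0.6009, 0.3204, 0.0607]
orientation: [0.0, -0.0, 1.0, 0.0]
wrist_force: [-1.0, -0.1, 5.3]
finger_gap: 0.03
```

Contact; release, lift and back off toward the robot at height, then check.

```bash
python3 -m creep '{"hand":[32,35,40,50,60],"delta_pos":[[0,0,0],[0,0,0],[0,0,0],[0,0,0],[0,0,0]],"turn":[0,0,0,0,0]}' 
python3 -m creep '{"hand":[60,60,60,60,60],"delta_pos":[[0,0,0],[0,0,-0.01],[0,0,-0.025],[0,0,-0.035],[0,0,-0.04]],"turn":[0,0,0,0,0]}' 
python3 -m creep '{"hand":[60,60,60,60,60],"delta_pos":[[0.02,0.015,-0.03],[0.035,0.015,-0.02],[0.035,0.015,-0.02],[0.035,0.015,-0.01],[0.035,0.015,0]],"turn":[0,0,0,0,0]}' 
python3 -m creep '{"hand":[60,60,60,60,60],"delta_pos":[[0.035,0.025,0],[0.035,0.025,0],[0.03,0.02,0],[0.02,0.01,0],[0,0,0]],"turn":[0,0,0,0,0]}'
python3 - <<'E'
from h import *
for nm in ('top','side'):
    c=cam(nm); X=cloud(c).reshape(-1,3); im=cv2.cvtColor(c['pixels'],cv2.COLOR_RGB2BGR)
    cr=im[60:225,100:420] if nm=='top' else im[120:330,200:430]
    cv2.imwrite('pics/end_%s.png'%nm,cv2.resize(cr,None,fx=2.5,fy=2.5,interpolation=cv2.INTER_CUBIC))
    for n,(x,y) in dict(green=(.5845,.116),blue=(.6035,-.1105),orange=(.6025,-.312),brown=(.601,.320),callbr=(.4515,.2),callblue=(.441,-.3195),big=(.338,.034)).items():
        m=(np.hypot(X[:,0]-x,X[:,1]-y)<.03)&(X[:,2]>.06)&(X[:,2]<.13); T=X[m]
        if len(T)>20: T=T[T[:,2]>np.percentile(T[:,2],95)-.008]; print(nm,n,len(T),np.round((T.min(0)+T.max(0))/2,4),np.round(T.max(0)[2],3))
        else: print(nm,n,len(T))
print(env.get_state()['clock'])
E
```

```text
clock: 34.98
tcp_pos: [0.6006, 0.3202, 0.0596]
orientation: [-0.0, -0.0, 1.0, -0.0]
wrist_force: [-0.8, 0.1, 0.6]
finger_gap: 0.0595
clock: 35.4
tcp_pos: [0.5996, 0.3198, 0.1477]
orientation: [-0.002, -0.0, 1.0, -0.001]
wrist_force: [0.3, 0.7, -0.1]
finger_gap: 0.06
clock: 35.82
tcp_pos: [0.4726, 0.3813, 0.2154]
orientation: [0.002, 0.0, 1.0, 0.001]
wrist_force: [0.8, -0.3, -0.5]
finger_gap: 0.0598
clock: 36.23
tcp_pos: [0.3733, 0.4458, 0.2129]
orientation: [-0.0, -0.002, 1.0, 0.0]
wrist_force: [-0.5, 0.7, 0.3]
finger_gap: 0.0598
top green 75 [0.5846 0.1154 0.085 ] 0.089
top blue 73 [ 0.6009 -0.1123  0.0862] 0.092
top orange 81 [ 0.6008 -0.3128  0.0857] 0.091
top brown 81 [0.5977 0.3182 0.0848] 0.09
top callbr 94 [0.45   0.2009 0.1076] 0.112
top callblue 99 [ 0.4397 -0.3193  0.1074] 0.111
top big 125 [0.3372 0.034  0.1059] 0.11
side green 52 [0.5874 0.1154 0.0841] 0.089
side blue 72 [ 0.6017 -0.1126  0.0837] 0.088
side orange 102 [ 0.6028 -0.3132  0.0843] 0.089
side brown 40 [0.602  0.319  0.0846] 0.089
side callbr 37 [0.4535 0.2002 0.1057] 0.11
side callblue 123 [ 0.4424 -0.3189  0.1047] 0.109
side big 95 [0.3398 0.034  0.1049] 0.11
36.3333
```

View pics/end_top.png

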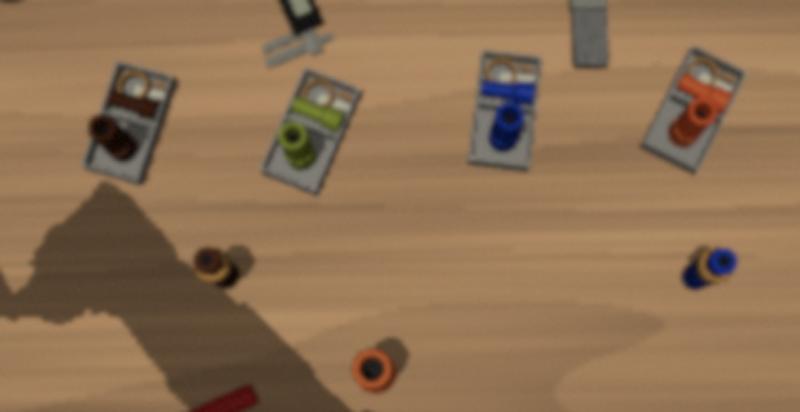

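View pics/end_side.png

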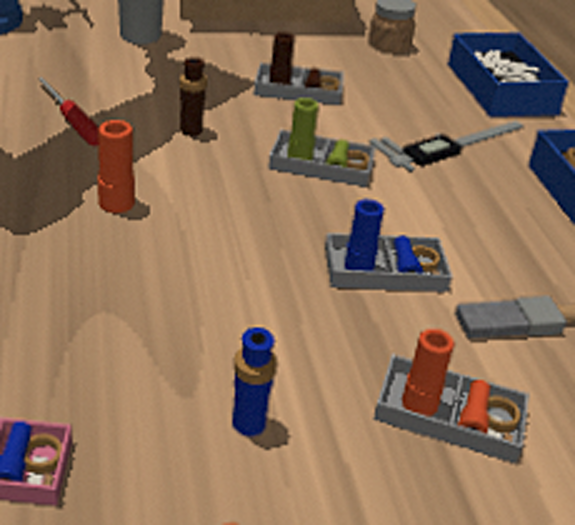

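All four barrels stand upright in the empty pocket of their own tray, and both finished calls, the larger orange tube and the pink tray are where they were.

```bash
python3 -m creep '{"hand":[60,60,60,60,60],"delta_pos":[[0,0,0],[0,0,0],[0,0,0],[0,0,0],[0,0,0]],"turn":[0,0,0,0,0]}'; python3 -c "
from workcell import env
print(env.hand_in())"
```

```text
clock: 36.75
tcp_pos: [0.3773, 0.4438, 0.2118]
orientation: [-0.0, 0.0, 1.0, -0.0]
wrist_force: [-0.7, 0.8, 0.3]
finger_gap: 0.06
the job is handed in; nothing more can be done
None
```

All four call kits are made up, and I handed the job in at 36.8 s of the allowed 102 s. The green, blue, orange (82 mm) and brown barrels each stand upright in the empty pocket of the tray with the insert of their own colour. I lowered each one in small steps until it touched the pocket floor (5–7 N at the wrist) before opening the gripper.

- **Barrels:** In the last top and side pictures, each barrel is within about 4 mm of its pocket centre, with its top 88–92 mm above the bench against 86 mm expected. The cameras read a few mm high on everything; the unmoved 107 mm calls also read 109–112 mm.
- **Left alone:** Both finished calls and the larger orange tube (about 109 mm) are within 1 mm of where they were first measured. The pink tray was never approached, and in the last side picture it looks undisturbed.
- **Disagreements:** The top and side cameras differ by up to 4 mm in x, well inside the 14 mm of slack around each barrel. No check failed. At one point the networks' best match for the brown barrel was the blue one, so I chose by picture and measured size instead.

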